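Eject a test tile and hold the probe gauge on its mark

TASK

Push the orange ejector slide fully forward so that the fired test tile comes right out of its covered case onto the open ledge, and let the slide spring back home. Then take the yellow spring-probe gauge out of its leaning stand and press its steel probe gently on the ringed mark on the tile, the gauge standing upright and the probe pushed about half way in. Finish while still holding the gauge there in the gripper; the mug, bowl and jar stay where they are.

Things in the scene. Friction and masses are not known exactly. Their poses are not given: they have to be found in the camera images.
- case: Fixed tile case. Origin on the table, on its centre line, below the pusher's front face when home; y = ejection direction, z up. Grey bed 84 mm wide (x), y -35 to 155 mm, top at z 12 mm. Blue cover, z 23.5 to 29.5 mm, y -18 to 66 mm, 16 mm slot along its middle. Then the open ledge with side rails 18 mm high at x +-33 to +-41 mm and, at y 149 mm, an end lip 20 mm high.
- ejector (a joint): Spring ejector slide of the case, in m: 0 home, 0.076 fully forward (hard stop), moving along the case's +y. It pushes the tile ahead of it. The spring drives it back home when let go; it needs about 1 N to start and 5 to 6 N when fully forward.
- ejector_tab (a point): Centre of the orange upright thumb tab of the ejector, above the cover: 32 mm wide (case x), 10 mm thick (case y), 34 mm tall, from 33 to 67 mm above the table. Moves with the slide; axes as the case.
- tile: Loose terracotta tile 60 x 60 x 9 mm, 75 g; origin at the centre of its underside, z up, axes about as the case. It starts on the bed under the cover, just ahead of the pusher, its centre about 34 mm along the case's y; with the slide fully forward its rear edge is 10 mm clear of the cover. About 2 mm loose between the rails.
- mark (a point): Centre of the ringed mark on the tile's upper face: black ring, 20 mm outer and 15 mm inner diameter, white middle; 15 mm along the tile's x and 10 mm along its y from the tile's centre; 21 mm above the table. Mostly hidden under the cover at the start.
- stand: Fixed gauge stand, steel base 100 x 80 x 10 mm; origin on the table below the middle of the seat. Its black square socket leans 0.35 rad towards the stand's -x; the gauge's nose sits 36 mm above the table and the socket walls reach 42 mm up along the gauge, with about 1.5 mm play each side. The gauge is drawn out along its own axis.
- gauge_grip (a point): Grip point on the axis of the yellow gauge; z up the gauge, x and y square to its flat faces (at the start as the stand's, leaning). Housing: square bar 24 x 24 x 96 mm, 130 g, black band at its middle; this point is 72 mm above its nose, 24 mm below its top, 30 mm above the socket. The probe sticks out 20 mm below the nose, tip 92 mm below this point when out.
- probe_tip (a point): Lowest point of the steel probe (10 mm diameter, round end) of the gauge, on the gauge's axis; moves with the probe; axes as the gauge.
- probe (a joint): How far the spring probe is pushed into the gauge, in m: 0 fully out, 0.014 fully in (stop). About 0.8 N to start plus 0.4 N per mm, so half way (0.007) takes 3.6 N.
- gauge: The gauge's housing: origin at the centre of its nose, z up its axis.
- mug_mid (a point): Blue mug, 76 mm diameter with a handle, 85 mm high; point at its centre. Bystander, trades places with the bowl and jar.
- bowl_mid (a point): White bowl, 110 mm diameter, 50 mm high; point at its centre. Bystander.
- jar_mid (a point): Green glass jar with a red cap, 64 mm diameter, 75 mm high; point at its centre. Bystander.
Mind the look-alikes: they are no part of the job. What is shaped like the stand but purple or turquoise is not meant.

How it is judged:
By the outcome, as a careful person would: the job done as asked, in the order asked, and still so for the second after the job is handed in, while the arm keeps its last pose, push and grip.
It also fails if it takes over 61 s, if anything falls off the work surface, if the arm or the gripper's body presses on something with over 40 N, if the wrist force passes 120 N, or if a joint passes its speed limit or range.

ROBOT

A 6-joint arm with a two-finger parallel gripper is mounted at the origin on the work surface. World frame = base frame: x ahead of the robot, y to its left, z up, the work surface at z = 0. Lengths are in mm, angles in degrees, forces in N, time in s.
With the tool pointing down it reaches from about 425 to 950 mm from the base axis. Payload 3.5 kg.
Tool frame: the origin (TCP) lies between the finger pads; the fingertips stand ctrl.tip_extent ahead of it and the grasp point (between the pads) lies 6 mm ahead of it (ctrl.tip_extent is the distance from the TCP to the fingertips, in mm); z points along the fingers, y is the line along which they close (so a half turn about z gives the same grasp; the last joint's range is limited). The gripper opens to 85 mm and grips with 20 to 120 N. Pads are 22 mm wide; open, the fingers measure 114 mm over their backs; the gripper's body (76 mm by 85 mm) begins 54 mm behind the grasp point. The pads swing forward as they close: fully open they stand 13 mm farther back than shut.
Start: joints at [-85.886, 16.404, 90.338, -0, 73.258, -8.594], TCP at [148.516, -658.445, 256.325] pointing down, gripper open.
Joint ranges: [-158.93, 158.93], [-51.34, 127.21], [12.03, 142.37], [-87.48, 267.48], [13.55, 161.25], [-162.69, 162.69]. Speed limits (degrees/s): [159.86, 159.86, 180, 180, 180, 180].

INTERFACE

Orientations are given as [roll, pitch, yaw] about the fixed x, y, z axes, in that order (R = Rz(yaw) Ry(pitch) Rx(roll)).
In Python, from rig import ctrl gives the robot as it stands.
- The arm moves only by the shell command python3 -m pendant 'ROWS' [OPENING] [FORCE]. ROWS is text: rows parted by semicolons, each of 6 numbers parted by spaces: the shift along the world's x, y, z in m, then the turn, a rotation vector about the world's x, y, z in rad. A call has exactly 8 rows; each row is the pose to reach, as a shift and turn from the pose commanded when the call began; what a row does not reach only later rows make up. A row lasts 1/12 s, in which the tool goes at most 41.7 mm and 7.16 degrees, less where a joint would pass 70% of its speed; a pose out of reach is approached as far as the arm can. A call with a gripper value outside its range is refused whole. OPENING is the closure in counts, from 0 (fully open) to 255 (shut), set as the call begins (- or left out, the last holds). The fingers move at their own pace and stop on an object; FORCE is the grip in N (left out, the last holds). Time passes only in rows, so rows that repeat a pose let the fingers close, or fill a call up. It gives the time, the measured TCP pose, the force, the opening and the grip force at its end, in the units of the state.
- ctrl.state(): the state, without advancing time (a new reading comes with each control period).
- ctrl.snapshot(name): name is "scene" or "top" or "wrist"; returns a dict with "img" (400x640x3 uint8, red, green, blue), "depth" (400x640 float32, mm along the optical axis (not along the pixel's ray), 0 where there is no reading), "mtx" (3x3 intrinsics, pixels), "dist" ([k1, k2, p1, p2, k3] as OpenCV has them; the pictures are not rectified), "R" (3x3) and "t" (3): a world point X has camera coordinates R X + t; the wrist camera has in their place "T_tool_cam" (4x4, takes a point from camera to tool coordinates, whose origin is the TCP and whose axes are the flange's). Camera axes: x right, y down, z forward; pixel columns grow to the right and rows downward; lengths in mm; the calibration is good to about 2 mm. A picture is of the moment at which its call begins: read the wrist's pose just before it.
- ctrl.finish_job(): hands the job in; it is judged then, once.
The state is a dict: "t": time; "joint_positions": joint angles; "qvel": joint speeds; "joint_torque": joint torques, N m; "ee_pos": TCP position; "tcp_rot": TCP orientation; "ft_force": force on the tool from outside, world axes, zero at the start; "moment": the same for the moment, N m; "finger_gap": finger opening in mm; "grasp_force": force on a finger pad.
Only numpy, scipy, OpenCV 4.12 (cv2) and the standard library are available. Lean on these libraries where they do the work, as an engineer would, in place of code of your own. Each camera call takes 0.05 s, during which the arm holds its last target. There are 200 camera calls.

## Working session

There is one attempt and no reset: what is moved stays moved. The work goes in short steps, Python scripts to look and compute and a shell command to move; the robot and the scene stay as the last step left them, time stands still between calls to the robot, and variables do not carry over. Pictures are saved under pics/ and viewed, at most 10 in all, crops included, and the job is handed in when it is done.

```bash
ls; mkdir -p pics
python3 - <<'E'
from rig import ctrl
import cv2,numpy as np
print(ctrl.state(), ctrl.tip_extent)
for n in("scene","top"):
    s=ctrl.snapshot(n); cv2.imwrite(f"pics/{n}0.png",s["img"][:,:,::-1]); np.savez(f"pics/{n}0.npz",**s); print(n,s["mtx"].round(1).tolist(),s["R"].round(3).tolist(),s["t"].round(0))
E
```

```text
pics
{'t': 0.0, 'joint_positions': array([-8.58854740e+01,  1.64540015e+01,  9.04214337e+01,  1.16034949e-03,
        7.32561848e+01, -8.59434119e+00]), 'qvel': array([ 0.1402415 ,  0.0686511 , -0.08886378,  0.03903041,  0.06047383,
       -0.00162713]), 'joint_torque': array([-1.78183545e-03, -4.05984700e+01, -2.92629862e+01, -2.15414011e-04,
        5.82263965e-03,  6.23262167e-06]), 'ee_pos': array([ 148.48951521, -657.87096549,  254.95354312]), 'tcp_rot': array([-1.79870024e+02, -2.07668919e-02,  1.27085081e+01]), 'ft_force': array([ 0.08622069, -0.19054522, -0.05585311]), 'moment': array([ 0.00428876,  0.01550932, -0.02991532]), 'grasp_force': 0.0, 'finger_gap': 85.65242440865293} 25.0
scene [[460.4, 0.0, 322.3], [0.0, 460.4, 198.1], [0.0, 0.0, 1.0]] [[-0.302, 0.953, -0.006], [0.621, 0.192, -0.76], [-0.723, -0.233, -0.65]] [  98. -312. 1547.]
top [[462.0, 0.0, 315.5], [0.0, 462.0, 199.2], [0.0, 0.0, 1.0]] [[-0.009, -1.0, -0.023], [-0.985, 0.012, -0.171], [0.171, 0.021, -0.985]] [  97.  616. 1137.]
```

View pics/scene0.png

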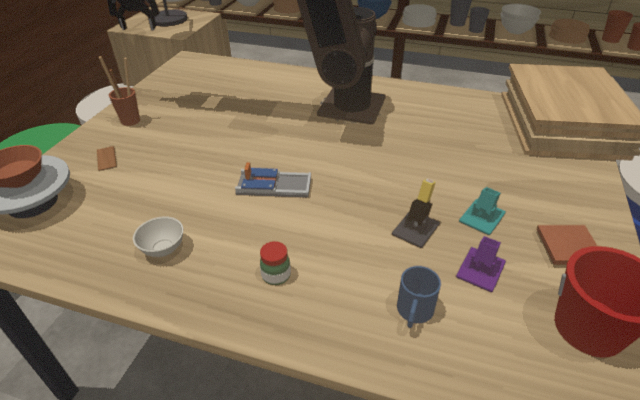

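View pics/top0.png

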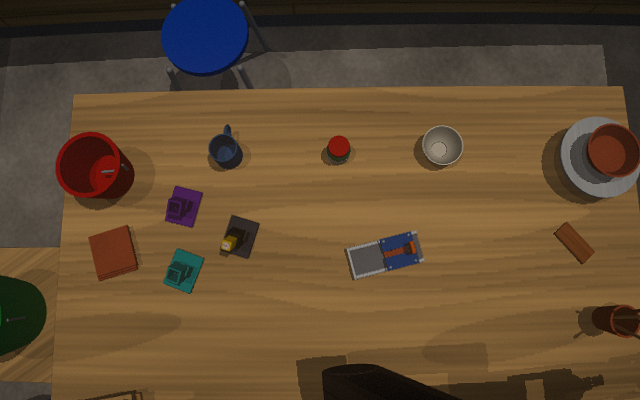

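The scene view shows the case at (275,183) with its orange tab at (248,172), and the black stand at (417,225) with the yellow gauge at (427,190). In the top view the case is at (385,255), with its ledge to the left, and the stand is at (240,237), with the gauge leaning to image lower-left.

```bash
cat > h.py <<'E'
import cv2,numpy as np
from scipy.spatial.transform import Rotation as Ro
def pose(s):  # wrist: camera->world from state
    R=Ro.from_euler('xyz',s["tcp_rot"],degrees=True).as_matrix(); T=np.eye(4);T[:3,:3]=R;T[:3,3]=s["ee_pos"];return T
def cam(s,st=None):
    if "R" in s: return s["R"].T, -s["R"].T@s["t"]
    T=pose(st)@s["T_tool_cam"]; return T[:3,:3],T[:3,3]
def onplane(s,px,z,st=None):
    Rc,c=cam(s,st); p=cv2.undistortPoints(np.float64(px).reshape(-1,1,2),s["mtx"],s["dist"])[:,0]
    d=np.c_[p,np.ones(len(p))]@Rc.T; return c+d*((z-c[2])/d[:,2])[:,None]
def proj(s,X,st=None):
    Rc,c=cam(s,st); return cv2.projectPoints((np.atleast_2d(X)-c)@Rc,np.zeros(3),np.zeros(3),s["mtx"],s["dist"])[0][:,0]
def mask(img,lo,hi,roi=None):
    m=cv2.inRange(cv2.cvtColor(img,cv2.COLOR_RGB2HSV),np.array(lo),np.array(hi))
    if roi: k=np.zeros_like(m);k[roi[1]:roi[3],roi[0]:roi[2]]=255;m&=k
    return m
def cents(m,amin=8):
    n,l,st,c=cv2.connectedComponentsWithStats(m); return [(c[i].round(1).tolist(),int(st[i,4])) for i in range(1,n) if st[i,4]>=amin]
E
python3 - <<'E'
from h import *
s=dict(np.load("pics/top0.npz"))
im=s["img"]
mb=mask(im,(100,90,50),(125,255,255),(335,220,430,290)); mo=mask(im,(2,140,80),(16,255,255),(375,225,430,270)); my=mask(im,(20,120,90),(35,255,255),(215,210,265,260))
print(cents(mb),cents(mo),cents(my))
p=np.argwhere(mb)[:,::-1]; r=cv2.minAreaRect(p.astype(np.float32)); print(r, onplane(s,cv2.boxPoints(r),29.5).round())
# case ends, hand pixel corners of grey bed
print(onplane(s,[(347,252),(416,231),(424,262),(355,279)],18).round())
print("tab",onplane(s,[cents(mo)[0][0]],67).round())
st=[(233,216),(259,224),(247,258),(222,249)]
print("stand",onplane(s,st,10).round(), "yellow",onplane(s,[cents(my)[0][0]],120).round())
for n,q,z in(("mug",(226,150),85),("jar",(338,147),75),("bowl",(442,145),50)): print(n,onplane(s,[q],z).round())
E
```

```text
[([395.5, 241.4], 344), ([401.0, 260.4], 350)] [([412.4, 246.7], 52), ([393.6, 252.0], 109), ([417.9, 266.3], 10)] [([227.7, 242.1], 99)]
((399.1730651855469, 250.63462829589844), (31.837203979492188, 31.924907684326172), 74.74488067626953) [[ 513.  -74.   30.]
 [ 534. -155.   30.]
 [ 455. -173.   30.]
 [ 434.  -93.   30.]]
[[ 483.   10.   18.]
 [ 535. -172.   18.]
 [ 454. -189.   18.]
 [ 413.   -9.   18.]]
tab [[ 491. -152.   67.]]
stand [[582. 313.  10.]
 [560. 242.  10.]
 [470. 273.  10.]
 [494. 340.  10.]] yellow [[503. 302. 120.]]
mug [[744. 320.  85.]]
jar [[750.  31.  75.]]
bowl [[ 759. -245.   50.]]
```

```bash
python3 -m pendant '0.010 0.013 0 0 0 0;0.035 0.045 0 0 0 0;0.06 0.077 -0.01 0 0 0;0.085 0.11 -0.02 0 0 0;0.11 0.142 -0.03 0 0 0;0.135 0.175 -0.035 0 0 0.01;0.16 0.207 -0.04 0 0 0.02;0.185 0.239 -0.04 0 0 0.03' 255 30
python3 -m pendant '0.025 0.03 0 0 0 0;0.05 0.06 0 0 0 0;0.075 0.09 0 0 0 0;0.1 0.12 0 0 0 0;0.125 0.145 0 0 0 0;0.14 0.16 0 0 0 0;0.15 0.17 0 0 0 0;0.15 0.17 0 0 0 0'
python3 - <<'E'
from h import *
from rig import ctrl
st=ctrl.state();s=ctrl.snapshot("wrist");cv2.imwrite("pics/w1.png",s["img"][:,:,::-1]);np.savez("pics/w1.npz",T=pose(st),**s)
print(st["ee_pos"],st["tcp_rot"],s["T_tool_cam"].round(2).tolist())
E
```

```text
t: 0.77
ee_pos: [333.8, -416.7, 214.4]
tcp_rot: [-179.8, 0.0, 14.4]
ft_force: [0.2, -0.9, 0.0]
finger_gap: 0.3
grasp_force: 0.0
t: 1.43
ee_pos: [484.8, -247.1, 215.8]
tcp_rot: [-179.9, -0.0, 14.6]
ft_force: [0.2, 0.3, 0.4]
finger_gap: -0.0
grasp_force: 0.0
[ 484.75696415 -247.13270083  215.83541831] [-1.79934725e+02 -5.62500753e-03  1.46381332e+01] [[-0.0, -0.96, -0.29, 74.98], [1.0, -0.0, 0.0, -0.17], [-0.0, -0.29, 0.96, -118.09], [0.0, 0.0, 0.0, 1.0]]
```

View pics/w1.png

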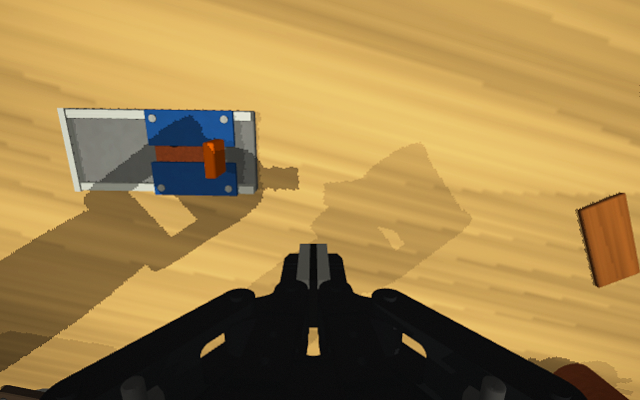

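The wrist view shows the whole case: cover at (145–238, 110–195), tab around (214,159), and bed ends at columns 60 and 256.

Run:
```python
from h import *
s=dict(np.load("pics/w1.npz")); T=s.pop("T")@s["T_tool_cam"]
s["R"]=T[:3,:3].T; s["t"]=-s["R"]@T[:3,3]
im=s["img"]
mb=mask(im,(100,120,60),(125,255,255),(130,100,250,205)); mo=mask(im,(2,150,150),(16,255,255),(200,130,230,185))
p=np.argwhere(mb)[:,::-1].astype(np.float32); r=cv2.minAreaRect(p); X=onplane(s,cv2.boxPoints(r),29.5); print(r,X.round(1).tolist())
print(np.linalg.norm(X-np.roll(X,1,0),axis=1).round(1))
q=np.argwhere(mo)[:,::-1].astype(np.float32); r=cv2.minAreaRect(q); print(r, onplane(s,cv2.boxPoints(r),67).round(1).tolist())
b=onplane(s,[(64,109),(252,111),(258,192),(78,190)],15).round(1); print("bed",b.tolist())
v=im[159,196:232];print(v.tolist())
```

```text
((190.49996948242188, 152.5), (92.99998474121094, 84.99998474121094), 0.0) [[431.2, -81.8, 29.5], [515.4, -73.5, 29.5], [537.6, -158.8, 29.5], [455.4, -174.1, 29.5]]
[95.4 84.6 88.1 83.7]
((209.86854553222656, 154.13034057617188), (7.821751117706299, 22.564565658569336), 5.440331935882568) [[487.6, -148.7, 67.0], [507.3, -147.4, 67.0], [508.4, -154.0, 67.0], [488.7, -155.3, 67.0]]
bed [[494.4, 10.9, 15.0], [539.5, -170.1, 15.0], [459.5, -192.7, 15.0], [413.0, -5.8, 15.0]]
[[117, 53, 25], [114, 51, 21], [115, 53, 24], [114, 51, 22], [115, 53, 23], [118, 54, 25], [115, 51, 22], [113, 50, 15], [130, 52, 0], [144, 57, 0], [146, 60, 0], [147, 59, 0], [147, 59, 0], [147, 60, 0], [145, 58, 0], [146, 59, 0], [142, 58, 0], [133, 53, 0], [110, 44, 0], [88, 36, 0], [83, 33, 3], [81, 31, 0], [83, 33, 0], [83, 33, 0], [83, 33, 0], [84, 33, 0], [84, 33, 0], [84, 32, 0], [81, 36, 3], [73, 59, 50], [68, 71, 66], [63, 64, 58], [59, 60, 55], [59, 59, 55], [59, 59, 56], [59, 59, 55]]
```

```bash
python3 -m pendant '0.004 0.01 -0.01 0 0 0;0.01 0.03 -0.035 0 0 0;0.014 0.045 -0.065 0 0 0;0.016 0.054 -0.095 0 0 0;0.016 0.054 -0.12 0 0 0;0.016 0.054 -0.138 0 0 0;0.016 0.054 -0.145 0 0 0;0.016 0.054 -0.145 0 0 0'
python3 -m pendant '-0.001 0.004 0 0 0 0;-0.003 0.012 0 0 0 0;-0.006 0.022 0 0 0 0;-0.009 0.034 0 0 0 0;-0.012 0.046 0 0 0 0;-0.014 0.056 0 0 0 0;-0.015 0.06 0 0 0 0;-0.015 0.06 0 0 0 0'
```

```text
t: 2.15
ee_pos: [497.4, -194.9, 68.6]
tcp_rot: [-179.8, 0.2, 14.4]
ft_force: [0.3, 0.0, 0.0]
finger_gap: -0.0
grasp_force: 0.0
t: 2.82
ee_pos: [484.8, -134.5, 72.0]
tcp_rot: [179.9, -0.1, 14.5]
ft_force: [0.6, -2.5, 2.4]
finger_gap: 0.1
grasp_force: 1.4
```

```bash
python3 -m pendant '-0.001 0.004 0 0 0 0;-0.002 0.01 0 0 0 0;-0.004 0.016 0 0 0 0;-0.005 0.021 0 0 0 0;-0.006 0.025 0 0 0 0;-0.007 0.028 0 0 0 0;-0.0075 0.031 0 0 0 0;-0.0075 0.031 0 0 0 0'
python3 -m pendant '-0.00025 0.001 0 0 0 0;-0.0005 0.002 0 0 0 0;-0.00075 0.003 0 0 0 0;-0.001 0.004 0 0 0 0;-0.00125 0.005 0 0 0 0;-0.00125 0.005 0 0 0 0;-0.00125 0.005 0 0 0 0;-0.00125 0.005 0 0 0 0'
python3 - <<'E'
from h import *
from rig import ctrl
print(ctrl.state()["ft_force"])
st=ctrl.state();s=ctrl.snapshot("wrist");cv2.imwrite("pics/w2.png",s["img"][:,:,::-1])
s=ctrl.snapshot("top");cv2.imwrite("pics/t2.png",cv2.resize(s["img"][200:300,300:460,::-1],None,fx=4,fy=4))
E
```

```text
t: 3.48
ee_pos: [477.3, -104.1, 71.6]
tcp_rot: [180.0, -0.1, 14.4]
ft_force: [2.1, -3.5, 2.3]
finger_gap: -0.1
grasp_force: 2.2
t: 4.15
ee_pos: [476.2, -99.7, 71.6]
tcp_rot: [180.0, -0.1, 14.4]
ft_force: [2.5, -5.3, 3.2]
finger_gap: 0.1
grasp_force: 2.5
[ 2.45486274 -5.30082328  3.18216847]
```

View pics/w2.png

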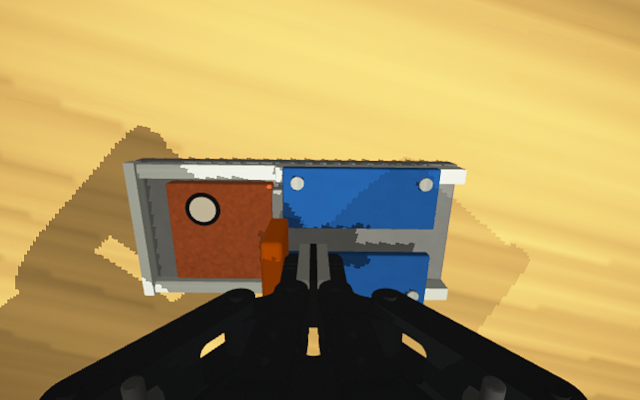

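The tile is out past the cover, with its mark at (203,209); the slide is close to its stop, so I creep on until the force jumps.

```bash
python3 -m pendant '-0.00025 0.001 0 0 0 0;-0.0005 0.002 0 0 0 0;-0.00075 0.003 0 0 0 0;-0.00075 0.003 0 0 0 0;-0.00075 0.003 0 0 0 0;-0.00075 0.003 0 0 0 0;-0.00075 0.003 0 0 0 0;-0.00075 0.003 0 0 0 0'
```

```text
t: 4.92
ee_pos: [475.5, -96.7, 71.6]
tcp_rot: [180.0, -0.1, 14.4]
ft_force: [2.3, -4.4, 3.3]
finger_gap: 0.1
grasp_force: 2.5
```

```bash
python3 -m pendant '-0.00025 0.001 0 0 0 0;-0.0005 0.002 0 0 0 0;-0.00075 0.003 0 0 0 0;-0.00075 0.003 0 0 0 0;-0.00075 0.003 0 0 0 0;-0.00075 0.003 0 0 0 0;-0.00075 0.003 0 0 0 0;-0.00075 0.003 0 0 0 0'
```

```text
t: 5.58
ee_pos: [475.4, -95.8, 71.7]
tcp_rot: [179.7, -0.1, 14.5]
ft_force: [2.8, -11.4, 0.6]
finger_gap: 0.2
grasp_force: 6.2
```

Stop reached: the force rose to about 12 N with the motion stalled. Now I back off so the slide follows home, then rise and look.

```bash
python3 -m pendant '0.002 -0.008 0 0 0 0;0.005 -0.02 0 0 0 0;0.009 -0.035 0 0 0 0;0.013 -0.05 0 0 0 0;0.0165 -0.065 0 0 0 0;0.02 -0.08 0 0 0 0;0.0235 -0.095 0 0 0 0;0.025 -0.1 0 0 0 0'
python3 -m pendant '0 0 0.02 0 0 0;0 0 0.05 0 0 0;0 0.02 0.085 0 0 0;-0.005 0.05 0.115 0 0 0;-0.01 0.08 0.14 0 0 0;-0.015 0.105 0.15 0 0 0;-0.015 0.11 0.15 0 0 0;-0.015 0.11 0.15 0 0 0'
python3 - <<'E'
from h import *
from rig import ctrl
st=ctrl.state();s=ctrl.snapshot("wrist");cv2.imwrite("pics/w3.png",s["img"][:,:,::-1]);np.savez("pics/w3.npz",T=pose(st),**s);print(st["ee_pos"],st["tcp_rot"])
E
```

```text
t: 6.25
ee_pos: [499.4, -195.6, 70.9]
tcp_rot: [-180.0, 0.0, 14.3]
ft_force: [0.6, 0.6, 0.9]
finger_gap: -0.3
grasp_force: 0.0
t: 6.92
ee_pos: [484.2, -82.2, 221.7]
tcp_rot: [180.0, -0.0, 14.6]
ft_force: [0.4, -0.4, 0.0]
finger_gap: -0.2
grasp_force: 0.0
[484.16781868 -82.18978076 221.70140091] [ 1.79985643e+02 -4.33487354e-02  1.45812834e+01]
```

View pics/w3.png

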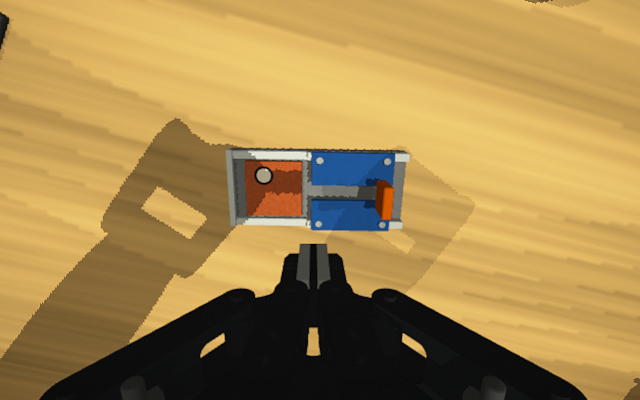

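Slide is home, the tile sits clear on the ledge, and the mark is at (264,175).

```bash
python3 -m pendant '-0.002 0.015 0.005 0 0 -0.03;-0.005 0.05 0.015 0 0 -0.1;-0.008 0.085 0.025 0 0 -0.18;-0.01 0.12 0.035 0 0 -0.27;-0.012 0.155 0.045 0 0 -0.36;-0.014 0.19 0.055 0 0 -0.45;-0.016 0.225 0.06 0 0 -0.53;-0.018 0.255 0.06 0 0 -0.58' 0
python3 -m pendant '-0.002 0.025 0 0 0 0;-0.004 0.05 0 0 0 0;-0.006 0.07 0 0 0 0;-0.008 0.085 0 0 0 0;-0.01 0.095 0 0 0 0;-0.01 0.095 0 0 0 0;-0.01 0.095 0 0 0 0;-0.01 0.095 0 0 0 0'
python3 - <<'E'
from h import *
from rig import ctrl
st=ctrl.state();s=ctrl.snapshot("wrist");cv2.imwrite("pics/w4.png",s["img"][:,:,::-1]);np.savez("pics/w4.npz",T=pose(st),**s);print(st["ee_pos"],st["tcp_rot"],st["joint_positions"])
s=dict(np.load("pics/w3.npz")); T=s.pop("T")@s["T_tool_cam"]
s["R"]=T[:3,:3].T; s["t"]=-s["R"]@T[:3,3]; im=s["img"]
mw=mask(im,(0,0,120),(179,110,255),(254,166,274,185)); mk=mask(im,(0,0,0),(179,255,60),(252,164,276,187))
for m in(mw,mk): print(cents(m),onplane(s,[cents(m)[0][0]],21).round(1))
k=np.argwhere(mk)[:,::-1].astype(np.float32);c=cv2.minEnclosingCircle(k);print(c,onplane(s,[c[0]],21).round(1))
# bed corners by hand; tile
print("tile",onplane(s,[(245,161),(302,161),(302,217),(246,217)],21).round(1).tolist())
E
```

```text
t: 7.63
ee_pos: [466.9, 172.4, 281.2]
tcp_rot: [180.0, 0.0, -19.1]
ft_force: [0.2, 0.2, -0.0]
finger_gap: 85.3
grasp_force: 0.0
t: 8.3
ee_pos: [456.6, 265.5, 280.6]
tcp_rot: [179.9, 0.0, -18.9]
ft_force: [0.5, -1.1, -0.4]
finger_gap: 85.6
grasp_force: 0.0
[456.60105292 265.50797273 280.5766009 ] [ 1.79929924e+02  4.58167368e-02 -1.88702159e+01] [ 1.91761419e+01 -3.34322785e+00  1.09350100e+02 -2.80244640e-02
  7.40723988e+01  1.28054039e+02]
[([263.3, 175.2], 154)] [[478.5 -29.7  21. ]]
[([263.6, 175.5], 79)] [[478.3 -30.   21. ]]
((263.252197265625, 175.10177612304688), 9.215498924255371) [[478.6 -29.6  21. ]]
tile [[488.5, -8.2, 21.0], [503.3, -65.5, 21.0], [443.5, -80.3, 21.0], [428.1, -20.9, 21.0]]
```

View pics/w4.png

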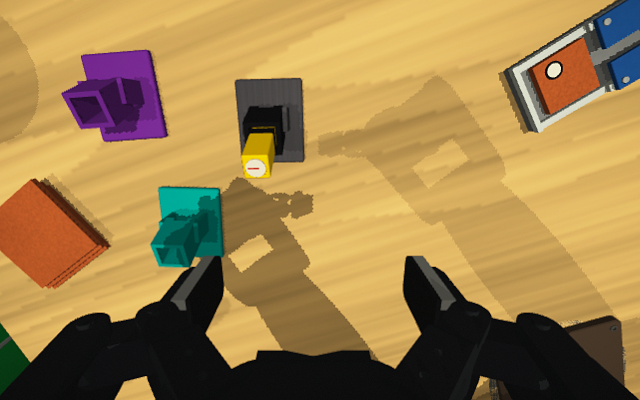

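The base of the black stand is at (236–304, 78–163), the gauge leans down-image with its white-dial top at (257,168), and the turquoise decoy is beside it.

Run:
```python
from h import *
s=dict(np.load("pics/w4.npz")); T=s.pop("T")@s["T_tool_cam"]
s["R"]=T[:3,:3].T; s["t"]=-s["R"]@T[:3,3]; im=s["img"]
b=onplane(s,[(236,80),(302,78),(304,161),(239,163)],10);print("base",b.round(1).tolist(),[np.linalg.norm(b[i]-b[i-1]).round(1) for i in range(4)])
x=(b[0]+b[1]-b[2]-b[3])[:2]; yaw=np.degrees(np.arctan2(x[1],x[0])); x2=(b[0]+b[3]-b[1]-b[2])[:2]; print("yaw",yaw,np.degrees(np.arctan2(x2[1],x2[0]))-90,"cen",b.mean(0))
mw=mask(im,(0,0,130),(179,110,255),(243,155,272,180)); print(cents(mw),onplane(s,[cents(mw)[0][0]],126).round(1))
my=mask(im,(20,150,60),(35,255,255),(235,120,280,182))
q=np.argwhere(my|mw)[:,::-1]; print(q.min(0),q.max(0))
for r in (130,135,140,145,150,155,160,165,170,175):
    c=q[q[:,1]==r][:,0]; print(r,c.min(),c.max(),im[r,(c.min()+c.max())//2].tolist())
```

```text
base [[586.6, 316.7, 10.0], [563.6, 242.6, 10.0], [470.5, 272.9, 10.0], [494.8, 351.7, 10.0]] [np.float64(98.2), np.float64(77.6), np.float64(97.9), np.float64(82.4)]
yaw -19.402981820873528 -17.20090208208002 cen [528.86535128 295.9752165   10.        ]
[([255.4, 167.6], 275)] [[496.  306.7 126. ]]
[241 126] [275 181]
130 274 274 [66, 51, 3]
135 249 275 [193, 153, 0]
140 247 273 [193, 153, 0]
145 245 274 [193, 153, 0]
150 243 274 [194, 152, 0]
155 241 274 [234, 199, 0]
160 241 273 [229, 219, 195]
165 242 273 [237, 230, 201]
170 243 272 [239, 236, 207]
175 244 270 [238, 231, 204]
```

```bash
python3 -m pendant '0.003 0.006 -0.008 -0.015 -0.045 0;0.007 0.013 -0.025 -0.033 -0.1 0;0.011 0.02 -0.045 -0.055 -0.166 0;0.015 0.028 -0.065 -0.077 -0.232 0;0.019 0.036 -0.085 -0.094 -0.285 0;0.022 0.042 -0.1 -0.104 -0.315 0;0.0245 0.045 -0.1085 -0.11 -0.332 0;0.0245 0.045 -0.1085 -0.11 -0.332 0' 80
python3 -m pendant '0 0 0 0 0 0;0 0 0 0 0 0;0 0 0 0 0 0;0 0 0 0 0 0;0 0 0 0 0 0;0 0 0 0 0 0;0 0 0 0 0 0;0 0 0 0 0 0'
python3 - <<'E'
from h import *
from rig import ctrl
st=ctrl.state();s=ctrl.snapshot("wrist");cv2.imwrite("pics/w5.png",s["img"][:,:,::-1]);np.savez("pics/w5.npz",T=pose(st),**s);print(st["joint_positions"].round(1),pose(st).round(3))
im=s["img"]
# expected projections: top centre, grip point
P=np.array([[497,305.5,126],[504.8,302.9,103.5],[528.3,295.2,36]]);print(proj(s,P,st).round(1).tolist())
mw=mask(im,(0,0,130),(179,110,255),(200,60,440,330)); print(cents(mw,100))
E
```

```text
t: 9.02
ee_pos: [479.4, 310.5, 169.7]
tcp_rot: [179.9, -19.8, -18.8]
ft_force: [-0.2, -0.2, -0.6]
finger_gap: 58.7
grasp_force: 0.0
t: 9.68
ee_pos: [480.8, 311.5, 173.0]
tcp_rot: [-179.8, -20.0, -18.8]
ft_force: [-0.3, 0.2, -0.6]
finger_gap: 58.3
grasp_force: 0.0
[ 28.4   3.8 115.5 -19.5  48.3 148.7] [[ 8.89000e-01 -3.22000e-01  3.25000e-01  4.80816e+02]
 [-3.03000e-01 -9.47000e-01 -1.08000e-01  3.11522e+02]
 [ 3.43000e-01 -3.00000e-03 -9.39000e-01  1.72982e+02]
 [ 0.00000e+00  0.00000e+00  0.00000e+00  1.00000e+00]]
[[314.9, 240.5], [314.7, 225.7], [314.1, 196.2]]
[([313.9, 242.5], 659)]
```

View pics/w5.png

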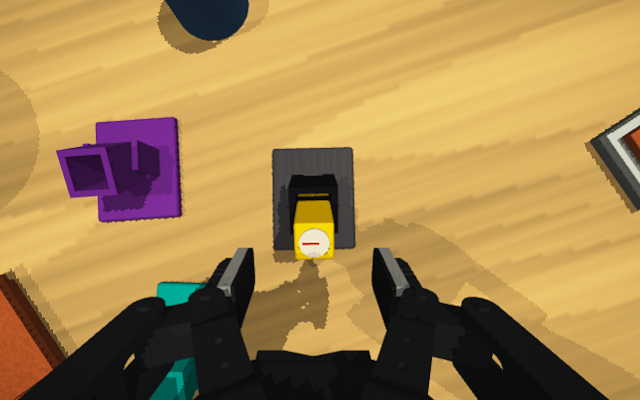

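The dial is at (314,242), within about 1 mm of the prediction, so I'm going in along the axis and closing.

```bash
python3 -m pendant '0.0015 -0.0005 -0.0045 0 0 0;0.005 -0.0016 -0.0145 0 0 0;0.009 -0.003 -0.026 0 0 0;0.013 -0.0043 -0.0376 0 0 0;0.0165 -0.0055 -0.0477 0 0 0;0.02 -0.0066 -0.0578 0 0 0;0.022 -0.0073 -0.0635 0 0 0;0.022 -0.0073 -0.0635 0 0 0'
python3 -m pendant '0 0 0 0 0 0;0 0 0 0 0 0;0 0 0 0 0 0;0 0 0 0 0 0;0 0 0 0 0 0;0 0 0 0 0 0;0 0 0 0 0 0;0 0 0 0 0 0' 255 50
```

```text
t: 10.4
ee_pos: [502.2, 303.4, 106.8]
tcp_rot: [-180.0, -19.9, -18.8]
ft_force: [-0.1, -0.0, 0.5]
finger_gap: 58.5
grasp_force: 0.0
t: 11.07
ee_pos: [503.2, 304.5, 110.2]
tcp_rot: [-179.8, -20.1, -18.8]
ft_force: [-1.5, -0.2, 5.3]
finger_gap: 23.8
grasp_force: 49.3
```

```bash
python3 -m pendant '-0.001 0.0003 0.0028 0 0 0;-0.003 0.001 0.0085 0 0 0;-0.006 0.002 0.0175 0 0 0;-0.01 0.0033 0.029 0 0 0;-0.014 0.0046 0.0405 0 0 0;-0.018 0.006 0.052 0 0 0;-0.022 0.0073 0.0635 0 0 0;-0.025 0.0083 0.072 0 0 0'
python3 -m pendant '-0.002 0.0007 0.006 0 0 0;-0.006 0.002 0.0175 0 0 0;-0.009 0.003 0.03 0 0 0;-0.009 0.003 0.04 0 0 0;-0.009 0.003 0.05 0 0 0;-0.009 0.003 0.055 0 0 0;-0.009 0.003 0.055 0 0 0;-0.009 0.003 0.055 0 0 0'
```

```text
t: 11.73
ee_pos: [476.8, 312.9, 182.3]
tcp_rot: [-179.8, -20.0, -18.8]
ft_force: [1.2, 0.1, -1.4]
finger_gap: 23.3
grasp_force: 49.3
t: 12.4
ee_pos: [468.9, 315.5, 236.6]
tcp_rot: [-179.8, -20.0, -18.9]
ft_force: [0.3, 0.1, -2.2]
finger_gap: 23.3
grasp_force: 49.3
```

```bash
python3 -m pendant '0 -0.01 0 0.005 0.015 0;0.001 -0.035 0 0.018 0.055 0;0.002 -0.065 0 0.036 0.11 0;0.003 -0.095 0 0.055 0.166 0;0.004 -0.125 0 0.073 0.22 0;0.005 -0.155 0 0.091 0.275 0;0.006 -0.185 0 0.105 0.315 0;0.007 -0.215 0 0.111 0.334 0'
python3 -m pendant '0.001 -0.03 0 0 0 0;0.0015 -0.06 -0.01 0 0 0;0.002 -0.085 -0.025 0 0 0;0.0025 -0.105 -0.04 0 0 0;0.003 -0.12 -0.055 0 0 0;0.003 -0.128 -0.065 0 0 0;0.003 -0.13 -0.072 0 0 0;0.003 -0.13 -0.075 0 0 0'
python3 -m pendant '0 0 0 0 0 0;0 0 0 0 0 0;0 0 0 0 0 0;0 0 0 0 0 0;0 0 0 0 0 0;0 0 0 0 0 0;0 0 0 0 0 0;0 0 0 0 0 0'
python3 - <<'E'
from h import *
from rig import ctrl
st=ctrl.state();s=ctrl.snapshot("wrist");np.savez("pics/w6.npz",T=pose(st),**s);print(st["tcp_rot"],st["ft_force"],st["joint_positions"].round(1))
a=s["img"][150:310,200:430]
s=ctrl.snapshot("scene");np.savez("pics/s6.npz",**s);b=s["img"][130:210,220:335]
f=lambda x,k:cv2.resize(x,None,fx=k,fy=k,interpolation=cv2.INTER_CUBIC)
cv2.imwrite("pics/c6.png",np.hstack([f(a,1.7)[:272,:391],f(b,3.4)[:272,:391]])[:,:,::-1])
E
```

```text
t: 13.07
ee_pos: [475.8, 98.7, 235.6]
tcp_rot: [180.0, 0.3, -18.8]
ft_force: [0.7, -0.1, -1.5]
finger_gap: 23.3
grasp_force: 49.4
t: 13.73
ee_pos: [478.0, -29.4, 159.7]
tcp_rot: [-180.0, 0.3, -18.9]
ft_force: [0.4, -0.5, -1.5]
finger_gap: 23.7
grasp_force: 49.3
t: 14.4
ee_pos: [478.8, -29.4, 161.5]
tcp_rot: [-180.0, 0.1, -18.8]
ft_force: [0.2, 0.7, -0.9]
finger_gap: 23.5
grasp_force: 49.3
[-1.79981567e+02  1.11381148e-01 -1.87996151e+01] [ 0.24421728  0.66227834 -0.9351878 ] [-15.7  -2.6 121.8   0.   60.9  93.1]
```

View pics/c6.png

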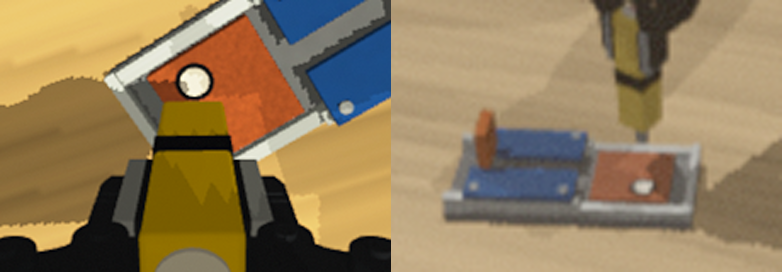

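Left (wrist): the mark at full-image (315,198), with the gauge symmetric just below it. Right (scene): the probe tip at about (294,171), straight above the mark at (294,185).

Run:
```python
from h import *
from rig import ctrl
s=dict(np.load("pics/w6.npz")); T=s.pop("T"); Tc=T@s["T_tool_cam"]
s["R"]=Tc[:3,:3].T; s["t"]=-s["R"]@Tc[:3,3]; im=s["img"]
mk=mask(im,(0,0,0),(179,255,70),(300,183,330,213)); mk[209:]=0
mw=mask(im,(0,0,120),(179,110,255),(300,183,330,210))
print(cents(mk),cents(mw)); 
k=np.argwhere(mk|mw)[:,::-1].astype(np.float32);c=cv2.minEnclosingCircle(k);print("mark",c,onplane(s,[c[0]],21).round(1))
# gauge in tool frame: dial expected at TCP + (18 mm up); nose far edge
md=mask(im,(0,0,110),(179,110,255),(255,270,375,345)); print("dial",cents(md,200))
def tp(x,y,z): return T[:3,:3]@np.array([x,y,z])+T[:3,3]
for g in(6,7): print(g,"dial",proj(s,tp(0,0,g-24)).round(1),"nose far edge",proj(s,np.array([tp(12,-12,g+72),tp(12,12,g+72),tp(12,0,g)])).round(1).tolist())
my=mask(im,(20,120,40),(38,255,255),(260,190,370,330))
for r in(210,215,220,225,250,270,290,300): c=np.where(my[r])[0]; print(r,c.min(),c.max()) if len(c) else print(r)
print("top row at col 314",np.where(my[:,314])[0][:1],im[200:216,314].tolist())
s=dict(np.load("pics/s6.npz")); print("scene tip,mark",proj(s,np.array([tp(0,0,99),[478.5,-29.7,21]])).round(1))
```

```text
[([313.6, 197.5], 121)] [([314.1, 197.8], 240)]
mark ((311.0, 194.0), 15.556448936462402) [[482.6 -28.3  21. ]]
dial [([313.2, 316.6], 1442)]
6 dial [[314.4 313.4]] nose far edge [[295.8, 206.6], [331.7, 206.6], [314.2, 256.0]]
7 dial [[314.4 311.8]] nose far edge [[295.8, 206.2], [331.6, 206.2], [314.2, 255.0]]
210 297 329
215 295 331
220 294 332
225 293 333
250 289 363
270 285 341
290 281 344
300 281 344
top row at col 314 [210] [[245, 241, 221], [246, 241, 221], [245, 241, 221], [246, 242, 222], [247, 243, 223], [253, 249, 229], [232, 223, 189], [5, 6, 10], [67, 34, 26], [127, 82, 21], [141, 109, 0], [139, 108, 0], [139, 107, 0], [139, 108, 0], [138, 106, 0], [138, 107, 0]]
scene tip,mark [[292.9 171.6]
 [293.5 184.3]]
```

Run:
```python
from h import *
s=dict(np.load("pics/w6.npz")); T=s.pop("T"); Tc=T@s["T_tool_cam"]
s["R"]=Tc[:3,:3].T; s["t"]=-s["R"]@Tc[:3,3]
m=onplane(s,[(314,197.7)],21)[0]; n=onplane(s,[(313,209)],T[2,3]-79)[0]-12*T[:3,0]
print("mark",m.round(1),"nose centre",n.round(1),"tcp",T[:3,3].round(1),"shift",(m-n).round(1))
```

```text
mark [478.6 -29.7  21. ] nose centre [476.9 -28.2  82.5] tcp [478.8 -29.4 161.5] shift [  1.7  -1.5 -61.5]
```

```bash
python3 -m pendant '0.0005 -0.0005 -0.003 0 0 0;0.001 -0.001 -0.009 0 0 0;0.0015 -0.001 -0.016 0 0 0;0.0015 -0.001 -0.023 0 0 0;0.0015 -0.001 -0.029 0 0 0;0.0015 -0.001 -0.034 0 0 0;0.0015 -0.001 -0.037 0 0 0;0.0015 -0.001 -0.037 0 0 0'
python3 -m pendant '0 0 -0.001 0 0 0;0 0 -0.002 0 0 0;0 0 -0.003 0 0 0;0 0 -0.004 0 0 0;0 0 -0.004 0 0 0;0 0 -0.004 0 0 0;0 0 -0.004 0 0 0;0 0 -0.004 0 0 0'
python3 - <<'E'
from h import *
from rig import ctrl
st=ctrl.state();print(st["ee_pos"],st["ft_force"])
s=ctrl.snapshot("wrist");a=s["img"][170:250,255:370]
s=ctrl.snapshot("scene");b=s["img"][130:210,235:350]
f=lambda x,k:cv2.resize(x,None,fx=k,fy=k,interpolation=cv2.INTER_CUBIC)
cv2.imwrite("pics/c7.png",np.hstack([f(a,3.4),f(b,3.4)])[:,:,::-1])
E
```

```text
t: 15.17
ee_pos: [479.6, -30.3, 123.2]
tcp_rot: [-180.0, 0.2, -18.8]
ft_force: [-0.7, -0.2, -1.4]
finger_gap: 23.5
grasp_force: 49.3
t: 15.83
ee_pos: [480.3, -30.5, 120.4]
tcp_rot: [-180.0, 0.1, -18.8]
ft_force: [-0.1, -0.9, -1.5]
finger_gap: 23.5
grasp_force: 49.3
[480.3453505  -30.46974265 120.4442268 ] [-0.07074752 -0.91158056 -1.47535542]
```

View pics/c7.png

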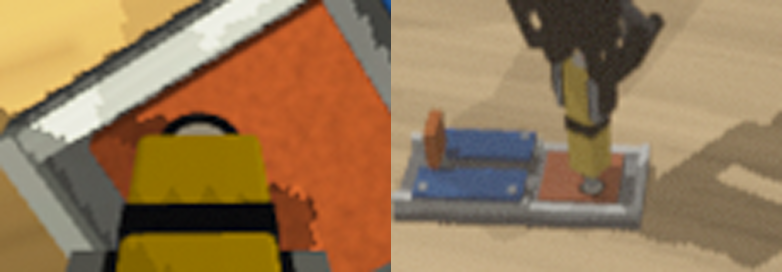

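The ring is centred on the gauge axis in the wrist crop (arc at about (202,120)). In the scene crop the tip stands in the ring at (592,187). The probe is not yet loaded, so I creep down.

```bash
python3 -m pendant '0 0 -0.0005 0 0 0;0 0 -0.001 0 0 0;0 0 -0.0015 0 0 0;0 0 -0.002 0 0 0;0 0 -0.002 0 0 0;0 0 -0.002 0 0 0;0 0 -0.002 0 0 0;0 0 -0.002 0 0 0'
python3 -m pendant '0 0 -0.0005 0 0 0;0 0 -0.001 0 0 0;0 0 -0.0015 0 0 0;0 0 -0.002 0 0 0;0 0 -0.002 0 0 0;0 0 -0.002 0 0 0;0 0 -0.002 0 0 0;0 0 -0.002 0 0 0'
```

```text
t: 16.6
ee_pos: [480.4, -30.5, 118.4]
tcp_rot: [-180.0, 0.1, -18.8]
ft_force: [0.1, 0.1, 0.0]
finger_gap: 23.4
grasp_force: 49.4
t: 17.27
ee_pos: [480.3, -30.5, 116.4]
tcp_rot: [-180.0, 0.1, -18.8]
ft_force: [-0.5, 0.5, 0.8]
finger_gap: 23.5
grasp_force: 49.4
```

```bash
python3 -m pendant '0 0 -0.0005 0 0 0;0 0 -0.001 0 0 0;0 0 -0.0015 0 0 0;0 0 -0.002 0 0 0;0 0 -0.0025 0 0 0;0 0 -0.003 0 0 0;0 0 -0.003 0 0 0;0 0 -0.003 0 0 0'
python3 - <<'E'
from rig import ctrl
import numpy as np
F=[];P=[]
for i in range(10):
    st=ctrl.state();F.append(st["ft_force"]);P.append(st["ee_pos"]); s=ctrl.snapshot("scene" if i%2 else "wrist")
    if i==8: w=s
    if i==9: c=s
print(np.mean(F,0),np.std(F,0),np.mean(P,0))
import cv2
f=lambda x:cv2.resize(x,None,fx=3.4,fy=3.4,interpolation=cv2.INTER_CUBIC)
cv2.imwrite("pics/c8.png",np.hstack([f(w["img"][170:250,255:370]),f(c["img"][130:210,235:350])])[:,:,::-1])
E
```

```text
t: 17.93
ee_pos: [480.4, -30.5, 113.4]
tcp_rot: [-180.0, 0.1, -18.8]
ft_force: [-0.2, 0.8, 2.3]
finger_gap: 23.5
grasp_force: 49.6
[ 0.03787047 -0.09983711  1.58997833] [0.38641015 0.480047   0.30827867] [480.34855334 -30.47400411 113.40422569]
```

View pics/c8.png

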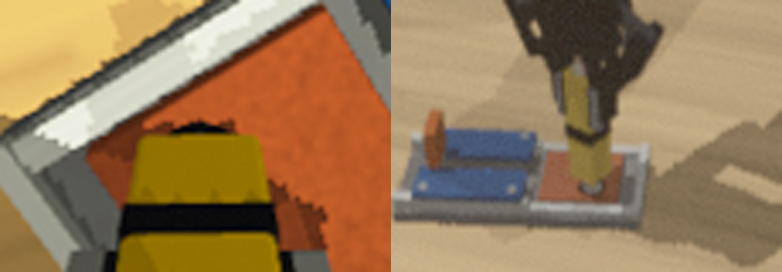

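```bash
python3 -m pendant '0 0 -0.0005 0 0 0;0 0 -0.001 0 0 0;0 0 -0.001 0 0 0;0 0 -0.001 0 0 0;0 0 -0.001 0 0 0;0 0 -0.001 0 0 0;0 0 -0.001 0 0 0;0 0 -0.001 0 0 0'
python3 - <<'E'
from h import *
from rig import ctrl
F=[]
for i in range(8):
    st=ctrl.state();F.append(st["ft_force"]);s=ctrl.snapshot("wrist")
print(np.mean(F,0),st["ee_pos"])
T=pose(st);im=s["img"]
for off in(-1.5,0):
    A=[T[:3,3]+off*T[:3,0]+12*T[:3,0],[0,0,0]];A[0][2]=34
    A[1]=T[:3,3]+off*T[:3,0]+10*T[:3,0];A[1][2]=21
    print(off,"edge,ringtop",proj(s,np.array(A),st).round(1).tolist())
print([(r,im[r,314].tolist()) for r in range(200,214)])
E
```

```text
t: 19.1
ee_pos: [480.3, -30.5, 112.4]
tcp_rot: [-180.0, 0.1, -18.8]
ft_force: [-0.2, -1.1, 3.4]
finger_gap: 24.2
grasp_force: 49.7
[ 0.15852366 -0.31914784  2.305997  ] [480.31023769 -30.43768201 112.35773761]
-1.5 edge,ringtop [[313.8, 208.4], [313.7, 205.3]]
0 edge,ringtop [[313.8, 206.2], [313.7, 203.3]]
[(200, [189, 91, 39]), (201, [189, 91, 41]), (202, [188, 89, 38]), (203, [188, 89, 37]), (204, [191, 90, 38]), (205, [158, 73, 33]), (206, [48, 24, 14]), (207, [3, 7, 12]), (208, [2, 5, 11]), (209, [93, 71, 1]), (210, [154, 120, 0]), (211, [149, 115, 0]), (212, [147, 114, 0]), (213, [149, 116, 0])]
```

Centred to under 1 mm, probe load about 3.6 N (half way in), gauge upright. Handing in.

```bash
python3 -c "
from rig import ctrl
print(ctrl.finish_job())"
```

```text
the job is handed in; nothing more can be done
None
```

I handed the job in at about 20 s: the tile is out on the ledge, the slide is back home, and the gripper is holding the gauge upright on the ringed mark at about 3.6 N, roughly half way in. No verdict came back.

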